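Load the indexing table and hold its index plunger out

TASK

Stand the chrome coupling that waits alone on the green bench, left of the indexing table, upright in the one empty nest of that four-station table, seated fully down. Then pull the black knob of the table's sprung index plunger straight up to the very end of its travel and finish while you are still gripping it there, pin clear of the plate, so that I can turn the plate round by hand; leave the turning to me, and leave the couplings already loaded and the other things on the bench as they are.

Things in the scene. Friction and masses are not known exactly. Their poses are not given: they have to be found in the camera images.
- index_table: Indexing table, fixed: round grey base with a tongue to x -137 mm, round steel plate 200 mm across, its flat top 42 mm up; a bracket 66 mm high over the rim carries the plunger, axis at x -86 mm, y 0. Four nests at x, y = (34, 34), (-34, 34), (-34, -34), (34, -34) mm; all but the first are loaded. Origin on the bench under the plate's axis, z up, x from plunger to plate axis.
- empty_nest (a point): Centre of the empty nest's floor, 42 mm above the bench; axes as the indexing table's. The nest is a steel ring 12 mm high, inside 36 mm wide flaring to 39 mm at the mouth, outside 49 mm. The neighbouring couplings stand 68 mm away, centre to centre, along -x and -y of these axes; the sides +x and +y are free.
- coupling_work: The coupling to load: chrome turned part, 33 mm in diameter, 46 mm tall, about 0.06 kg, standing upright and alone on the green bench left (+y) of the indexing table (the fixed groups of couplings farther back are not meant). Origin: centre of its underside, z up along its axis. Round, so yaw does not matter.
- knob_grip (a point): Centre of the plunger's black knob, 12 mm below its top, 100 mm above the bench at rest; moves with the plunger. The knob is a hard fluted cylinder 25 mm across and 26 mm tall (86 to 112 mm above the bench at rest); under it a 10 mm stem and the plunger's 20 mm hexagon with its collar, top at 75 mm. z points up, the way it is pulled.
- pull_knob: The same knob as a body; origin: centre of its underside, 86 mm above the bench at rest.
- index_plunger (a joint): How far the plunger is pulled up, in m: 0 = down, its pin 10 mm deep in the plate's hole; 0.015 = end of its travel, pin 5 mm clear of the plate. The spring pulls it down with about 6 N at 0, rising evenly to 15 N at 0.015; it does not latch and snaps back when let go.
- index_plate (a joint): Angle of the plate in rad, 0 at the start, where the pin locks it; once the pin is out it can turn either way against a light friction.
- coupling_n1: Coupling of the same kind already loaded in the nest at (-34, 34) mm; origin centre of its underside. It stands loose in its nest, its top 88 mm above the bench.
- coupling_n2: The same in the nest at (-34, -34) mm.
- coupling_n3: The same in the nest at (34, -34) mm.
- adapter_a: Black adapter box, 44 x 91 x 26 mm (long along its y), lying on the bench by its near left edge; origin centre of its underside. Bystander.
- adapter_b: A second black adapter box, same size, lying beyond the waiting coupling (farther in x). Bystander.
- tape: Roll of brown tape lying flat, 80 mm across, 20 mm high, beyond and left of the waiting coupling; origin centre of its underside. Bystander.
Not all that is in view belongs to the job. Leave any blue look-alike of the coupling_n3 alone.

How it is judged:
On the way:
1. the waiting coupling stands upright and fully down in the empty nest, let go (horizontal distance between coupling_work and empty_nest below 0.004 m and z of coupling_work in the frame of empty_nest between -0.003 and 0.0025 m and angle between coupling_work's own z axis and vertical below 0.06 rad and contact force between the fingers and coupling_work below 0.1 N), for 0.2 s.
At the end, for the whole second after the job is handed in: Coupling upright, let go, within 4 mm of the nest's centre and 2.5 mm of its floor; fingers grip the knob (over 4 N) and hold the plunger still, 13.2 mm or more up; plate turned less than 0.05 rad; the other couplings upright in their nests (all of step 1 and value of joint index_plunger above 0.0132 m and velocity of joint index_plunger between -0.004 and 0.004 m/s and contact force between the fingers and pull_knob above 4 N and value of joint index_plate between -0.05 and 0.05 rad and angle between each of coupling_n1, coupling_n2, coupling_n3's own z axis and vertical below 0.06 rad); the arm keeps its last pose, push and grip.
It fails at once if the plunger is pulled before the coupling is in its nest (value of joint index_plunger above 0.006 m and horizontal distance between coupling_work and empty_nest above 0.006 m).
It fails at once if a coupling already loaded, an adapter or the tape is moved by more than 15 mm (distance of any of coupling_n1, coupling_n2, coupling_n3, adapter_a, adapter_b, tape from where it was at the start of the episode above 0.015 m).
It fails at once if the plate is turned by more than 0.1 rad (value of joint index_plate above 0.1 rad or value of joint index_plate below -0.1 rad).
It also fails if it takes over 45 s, if anything falls off the work surface, if the arm or the gripper's body presses on something with over 40 N, if the wrist force passes 120 N, or if a joint passes its speed limit or range.

ROBOT

A 7-joint arm with a two-finger parallel gripper is mounted at the origin on a cart in front of the work surface, level with it; the furniture and walls round the work are solid. World frame = base frame: x ahead of the robot, y to its left, z up, the work surface at z = 0. Lengths are in m, angles in rad, forces in N, time in s.
With the tool pointing down it reaches from about 0.425 to 0.875 m from the base axis. Payload 9.9 kg.
Tool frame: the origin (TCP) lies at the very end of the fingers, on their centre line; the grasp point (between the pads) lies 19 mm behind it; z points along the fingers, y is the line along which they close (so a half turn about z gives the same grasp; the last joint's range is limited). The gripper opens to 85 mm and grips with 20 to 120 N. Pads are 22 mm wide; open, the fingers measure 114 mm over their backs; the gripper's body (76 mm by 85 mm) begins 54 mm behind the grasp point. The pads swing forward as they close: fully open they stand 13 mm farther back than shut.
Start: joints at [-1.308, 0.576, 0.025, 1.437, -0.015, 1.129, -0.057], TCP at [0.229, 0.635, 0.205] pointing down, gripper open.
Joint ranges: [-2.76, 2.76], [-0.34, 2.15], [-1.52, 1.57], [0.19, 2.46], [-1.09, 4.23], [0.17, 1.99], [-2.82, 2.82]. Speed limits (rad/s): [2.22, 2.22, 3.01, 3.01, 3.14, 3.14, 3.14].

INTERFACE

Orientations are given as a unit quaternion [x, y, z, w].
In Python, from cell import manip gives the robot as it stands.
- The arm moves only by the tool arm_command, never from a script. Its argument "deltas" is one flat list of numbers, 4 for each row, row after row: the shift along the tool's x, y, z in mm, then the turn about the tool's z in degrees. In form: [dx, dy, dz, turn, dx, dy, dz, turn, ...]. A call has 1 to 20 rows; each row is the pose to reach, as a shift and turn from the pose commanded when the call began, along the tool's axes at that moment; what a row does not reach only later rows make up. A row lasts 1/10 s, in which the tool goes at most 50 mm and 8.59 degrees, less where a joint would pass 70% of its speed; a pose out of reach is approached as far as the arm can. A call with a gripper value outside its range is refused whole. "jaw" is the closure in counts, from 0 (fully open) to 255 (shut), set as the call begins (left out, the last holds). The fingers move at their own pace and stop on an object; the grip force is fixed at half the most. Time passes only in rows, so rows that repeat a pose let the fingers close. It gives the time, the measured TCP pose, the force, the opening and the grip force at its end, in the units of the state.
- manip.observe(): the state, without advancing time (a new reading comes with each control period).
- manip.snapshot(name): name is "side" or "top"; returns the picture (480x640x3 uint8, red, green, blue); there is no depth.
- manip.camera_params(name): a dict with "camera_matrix" (3x3 intrinsics, pixels), "k1" (the pictures are not rectified: a ray, as slopes to the right and down, at radius r is drawn at 1 + k1 r^2 times it, then the intrinsics apply), "origin" and "rotation" of the camera in the world. Camera axes: x right, y up, looking along -z (the intrinsics and any distortion apply to the point x, -y, -z); pixel columns grow to the right and rows downward; lengths in m; the calibration is good to about 2 mm. A picture is of the moment at which its call begins. camera_params takes no time and is no camera call.
- manip.close_job(): hands the job in; it is judged then, once.
The state is a dict: "time": time; "joints": joint angles; "dq": joint speeds; "tau": joint torques, N m; "ee_pos": TCP position; "tool_rot": TCP orientation; "contact_force": force on the tool from outside, world axes, zero at the start; "ft_torque": the same for the moment, N m; "grip_width": opening from 0.0 (shut) to 1.0 (fully open); "gripper_force": force on a finger pad.
Only numpy, scipy, OpenCV 4.12 (cv2) and the standard library are available. Lean on these libraries where they do the work, as an engineer would, in place of code of your own. Each camera call takes 0.05 s, during which the arm holds its last target. There are 200 camera calls.

## Working session

There is one attempt and no reset: what is moved stays moved. The work goes in short steps, Python scripts to look and compute and a tool call to move; the robot and the scene stay as the last step left them, time stands still between calls to the robot, and variables do not carry over. Pictures are saved under pics/ and viewed, at most 10 in all, crops included, and the job is handed in when it is done.

Besides the shell and the picture viewer there is one more tool, called as a command line: name --argument value ..., lists and objects as JSON in quotes. arm_command: Moves the arm, as the interface text tells. Its arguments: {"type":"object","properties":{"deltas":{"type":"array","items":{"type":"number"}},"jaw":{"type":"number"}},"required":["deltas"]}

```bash
mkdir -p pics; cat > h.py <<'E'
import numpy as np, cv2
from cell import manip
def ray(name,u,v):
    p=manip.camera_params(name);K=np.array(p["camera_matrix"]);k=p["k1"]
    a=np.array([(u-K[0,2])/K[0,0],(v-K[1,2])/K[1,1]]);s=a.copy()
    for _ in range(30): s=a/(1+k*(s@s))
    d=np.array(p["rotation"])@np.array([s[0],-s[1],-1]);return np.array(p["origin"]),d
def plane(name,u,v,z):
    o,d=ray(name,u,v);return o+d*(z-o[2])/d[2]
def proj(name,P):
    p=manip.camera_params(name);K=np.array(p["camera_matrix"])
    c=np.array(p["rotation"]).T@(np.array(P)-np.array(p["origin"]))
    s=np.array([c[0],-c[1]])/-c[2];s=s*(1+p["k1"]*(s@s))
    return K[0,0]*s[0]+K[0,2],K[1,1]*s[1]+K[1,2]
def snap(name,f):
    im=cv2.cvtColor(np.array(manip.snapshot(name)),cv2.COLOR_RGB2BGR);cv2.imwrite("pics/"+f,im);return im
E
python3 - <<'E'
from h import *
for n in("top","side"):
    snap(n,n+"0.png");print(n,manip.camera_params(n))
s=manip.observe();print({k:np.round(s[k],3) for k in s})
E
```

```text
top {'camera_matrix': array([[446.04304278,   0.        , 326.42092615],
       [  0.        , 446.04304278, 239.51402726],
       [  0.        ,   0.        ,   1.        ]]), 'k1': -0.04457524954349424, 'origin': array([0.38388402, 0.14912049, 0.9280992 ]), 'rotation': array([-0.06794267,  0.07075776,  0.71177073, -0.69552826])}
side {'camera_matrix': array([[452.98570095,   0.        , 320.29783101],
       [  0.        , 452.98570095, 237.4781413 ],
       [  0.        ,   0.        ,   1.        ]]), 'k1': -0.06779095596847759, 'origin': array([ 0.13304294, -0.51020679,  0.4927128 ]), 'rotation': array([ 0.5058576 , -0.14793696, -0.23812459,  0.81579374])}
{'time': np.float64(0.1), 'joints': array([-1.308,  0.576,  0.025,  1.438, -0.015,  1.129, -0.057]), 'dq': array([-0.001, -0.002, -0.   , -0.003, -0.002, -0.001, -0.   ]), 'tau': array([ 6.000e-03, -7.673e+01,  2.258e+00, -2.866e+01,  1.600e-02,
        9.000e-03,  0.000e+00]), 'ee_pos': array([0.229, 0.634, 0.204]), 'tool_rot': array([ 0.173,  0.985, -0.001, -0.   ]), 'contact_force': array([-0.178,  1.008,  0.301]), 'ft_torque': array([-0.001,  0.005, -0.02 ]), 'gripper_force': np.float64(0.0), 'grip_width': np.float64(0.999)}
```

View pics/top0.png

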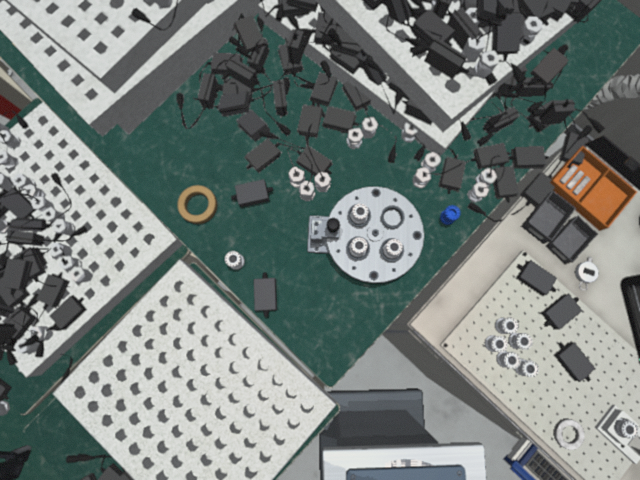

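View pics/side0.png

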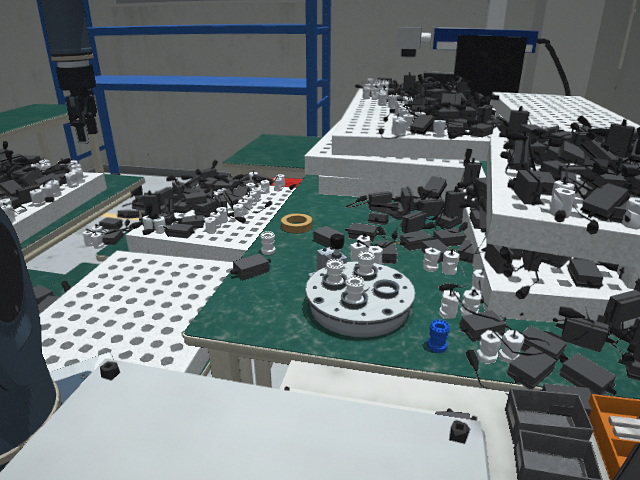

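The top view shows the waiting coupling at (234,260), the plate centred near (376,234), the empty nest at (392,217) and the knob at (333,226). The side view shows the coupling at (268,242), the knob at (337,241) and the nest at (387,288). Next I measure these.

```bash
python3 - <<'E'
import re
s=open('h.py').read().replace('np.array(p["rotation"])','R(p["rotation"])').replace('def ray','from scipy.spatial.transform import Rotation\nR=lambda q:Rotation.from_quat(q).as_matrix()\ndef ray',1)
open('h.py','w').write(s)
E
python3 - <<'E'
from h import *
a=cv2.imread("pics/top0.png");b=cv2.imread("pics/side0.png")
hsv=cv2.cvtColor(a,cv2.COLOR_BGR2HSV)
m=((hsv[...,1]<60)&(hsv[...,2]>90)).astype(np.uint8)
n,l,st,c=cv2.connectedComponentsWithStats(m)
i=l[255,234] or l[260,231];print('coup',st[i],c[i])
i=l[270,376]
pts=np.argwhere(l==i)[:,::-1].astype(np.float32);pts=pts[pts[:,0]>345]
h=cv2.convexHull(pts.reshape(-1,1,2)).reshape(-1,2);e=cv2.fitEllipse(h[h[:,0]>350]);print('plate',e)
for nm,u,v,z in[('plate',*e[0],.042),('coup',234,260,.046),('nest',392,217,.054),('knob',333,226,.112),('tape',196,204,.02),('adA',264,294,.026),('adB',252,193,.026),('blue',450,214,.04)]:
    print(nm,plane("top",u,v,z).round(4))
for nm,u,v,z in[('coup',268,234,.046),('nest',387,287,.054),('knob',337,236,.112)]:
    print(nm,plane("side",u,v,z).round(4))
A=cv2.resize(a[165:290,215:435],None,fx=3.6,fy=3.6,interpolation=cv2.INTER_CUBIC)
cv2.imwrite("pics/c0.png",A)
B=cv2.resize(b[220:340,250:430],None,fx=4.4,fy=4.4,interpolation=cv2.INTER_CUBIC)
cv2.imwrite("pics/c1.png",B)
E
```

```text
coup [224 250  21  19 273] [233.996337   259.28205128]
plate ((374.25592041015625, 233.8917999267578), (96.50709533691406, 100.24418640136719), 110.4714126586914)
plate [0.5696 0.0461 0.042 ]
coup [0.5218 0.3294 0.046 ]
nest [0.6012 0.01   0.054 ]
knob [0.5718 0.131  0.112 ]
tape [0.6475 0.4176 0.02  ]
adA [0.4543 0.2718 0.026 ]
adB [0.667 0.298 0.026]
blue [ 0.6084 -0.1125  0.04  ]
coup [0.5278 0.3268 0.046 ]
nest [0.6025 0.0028 0.054 ]
knob [0.5764 0.1247 0.112 ]
```

View pics/c0.png

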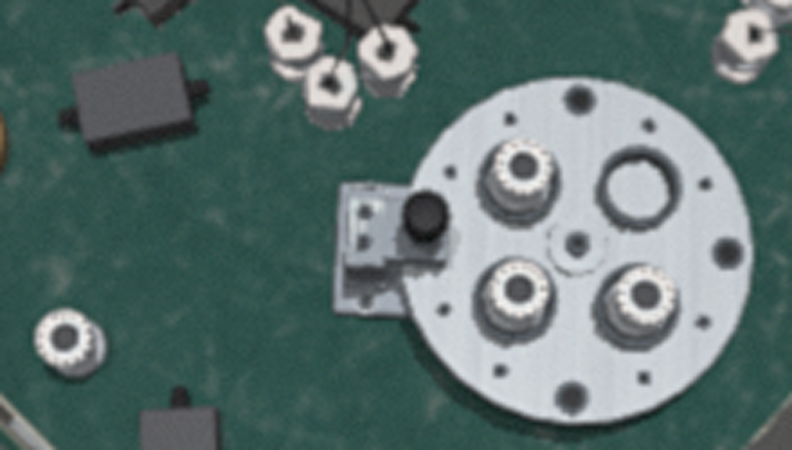

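View pics/c1.png

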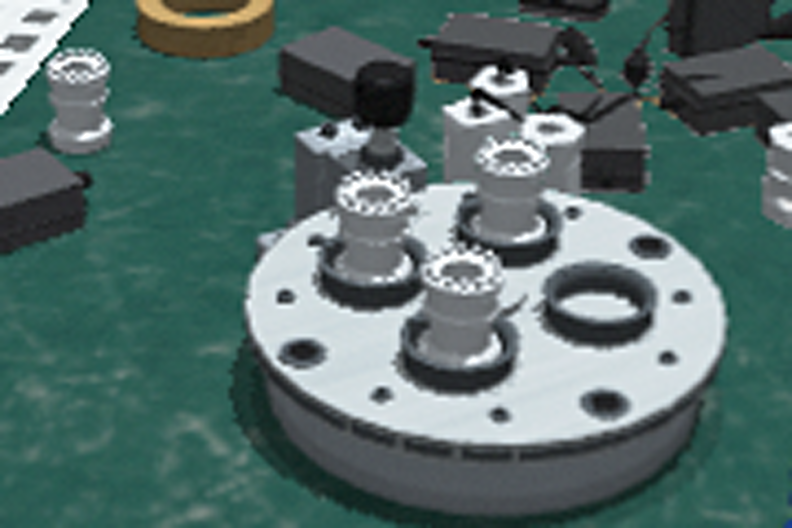

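The crops show, in full-frame pixels, for top: coupling top (233.9,257.8), nest mouth (392.5,216.9), hub (375.3,232.8), knob top (333.6,223.9). For side: coupling top (268,235), nest mouth (386.8,284.8), knob top (338,237).

```bash
cat >> h.py <<'E'
def tri(t,s):
    A=np.zeros((3,3));b=np.zeros(3);L=[ray("top",*t),ray("side",*s)]
    for o,d in L:
        d=d/np.linalg.norm(d);M=np.eye(3)-np.outer(d,d);A+=M;b+=M@o
    X=np.linalg.solve(A,b)
    return X.round(4), [round(float(np.linalg.norm(np.cross(d/np.linalg.norm(d),X-o)))*1e3,1) for o,d in L]
E
python3 - <<'E'
from h import *
for nm,t,s,z in[('coup',(233.9,257.8),(268,235),.046),('nest',(392.5,216.9),(386.8,284.8),.054),('knob',(333.6,223.9),(338,237),.112),('hub',(375.3,232.8),(360.5,291),.042),
 ('n1',(360.2,211),(366.4,255.5),.088),('n2',(359.3,245.3),(335,264),.088),('n3',(394.5,246.8),(355.2,281.5),.088)]:
    print(nm,tri(t,s),plane("top",*t,z).round(4),plane("side",*s,z).round(4))
q=manip.observe()["tool_rot"];print(R(q).round(3))
print(proj("side",(.229,.635,.205)),proj("top",(.229,.635,.205)))
E
```

```text
coup (array([0.528 , 0.3301, 0.0419]), [1.1, 1.1]) [0.5263 0.3297 0.046 ] [0.5255 0.3222 0.046 ]
nest (array([0.6032, 0.0078, 0.055 ]), [2.4, 2.4]) [0.6013 0.009  0.054 ] [0.6069 0.0086 0.054 ]
knob (array([0.579 , 0.1286, 0.107 ]), [2.1, 2.1]) [0.5759 0.1298 0.112 ] [0.5756 0.1201 0.112 ]
hub (array([0.5739, 0.0427, 0.0336]), [0.3, 0.3]) [0.5718 0.0438 0.042 ] [0.5662 0.0325 0.042 ]
n1 (array([0.6089, 0.0755, 0.0824]), [1.4, 1.4]) [0.6061 0.0768 0.088 ] [0.604  0.0674 0.088 ]
n2 (array([0.5404, 0.08  , 0.0829]), [1.3, 1.3]) [0.5383 0.0811 0.088 ] [0.5368 0.0725 0.088 ]
n3 (array([0.5359, 0.0122, 0.0827]), [1.3, 1.3]) [0.5338 0.0137 0.088 ] [0.532  0.0052 0.088 ]
[[-0.94   0.34  -0.   ]
 [ 0.34   0.94  -0.001]
 [-0.    -0.001 -1.   ]]
(np.float64(91.47671165695087), np.float64(154.4172183152699)) (np.float64(17.589595708586728), np.float64(433.7111351361345))
```

arm_command --deltas '[-383,-186,0,-20,-383,-186,0,-20,-383,-186,0,-20,-383,-186,0,-20,-383,-186,0,-20,-383,-186,0,-20,-383,-186,0,-20,-383,-186,0,-20,-383,-186,0,-20,-383,-186,40,-20,-383,-186,85,-20,-383,-186,85,-20,-383,-186,85,-20]' --jaw 80

```text
time: 1.4
ee_pos: [0.526, 0.3296, 0.1198]
tool_rot: [-0.001, 1.0, -0.001, -0.001]
contact_force: [0.2, 0.3, 1.0]
grip_width: 0.686
gripper_force: 0.0
```

```bash
python3 - <<'E'
from h import *
a=snap("top","t1.png");b=snap("side","s1.png")
s=manip.observe();print({k:np.round(s[k],4) for k in ('time','ee_pos','grip_width','joints')});print(R(s["tool_rot"]).round(3))
print(proj("top",s["ee_pos"]),proj("side",s["ee_pos"]))
A=cv2.resize(a[200:310,170:290],None,fx=4,fy=4,interpolation=cv2.INTER_CUBIC)
B=cv2.resize(b[160:270,215:305],None,fx=4,fy=4,interpolation=cv2.INTER_CUBIC)
cv2.imwrite("pics/c2.png",np.hstack([A,B]))
E
```

```text
{'time': np.float64(1.5), 'ee_pos': array([0.5274, 0.3307, 0.1218]), 'grip_width': np.float64(0.6849), 'joints': array([-0.6137,  0.5736, -0.0346,  1.6901,  0.0245,  0.8755,  0.9149])}
[[-1.    -0.003  0.002]
 [-0.003  1.     0.002]
 [-0.002  0.002 -1.   ]]
(np.float64(225.0502800512414), np.float64(250.8352197265981)) (np.float64(265.2788246835803), np.float64(202.22455951902828))
```

View pics/c2.png

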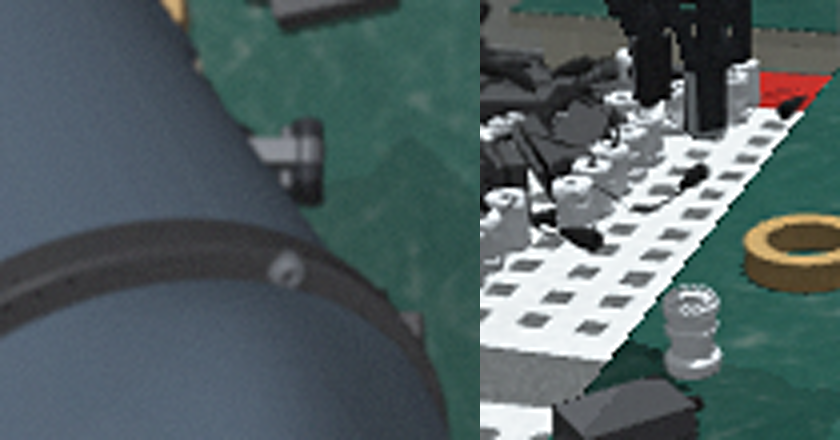

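The side view shows the finger tips at about (271.5,193.7) and (258.7,186), with the coupling top at (268,235). The arm blocks the top view here. I'll compare these with projections of the tips.

```bash
python3 - <<'E'
from h import *
P=np.array(manip.observe()["ee_pos"]);print(P)
for y in(-.029,.029):
  for dy in (0,np.sign(y)*.0145):
    for dz in(0,.008): print(y,dy,dz,np.round(proj("side",P+[0,y+dy,dz]),1))
c=np.array([.5263,.3297,0])
print('coupling top/bottom',proj("side",c+[0,0,.046]),proj("side",c))
b=cv2.imread("pics/s1.png");g=b.max(2)[:,:]
for r in range(180,200,2): print(r,g[r,250:285].tolist())
E
```

```text
[0.52737382 0.33070842 0.12184233]
-0.029 0 0 [271.3 206.5]
-0.029 0 0.008 [271.1 203. ]
-0.029 -0.0145 0 [274.4 208.7]
-0.029 -0.0145 0.008 [274.3 205.2]
0.029 0 0 [259.5 198.1]
0.029 0 0.008 [259.3 194.8]
0.029 0.0145 0 [256.7 196.2]
0.029 0.0145 0.008 [256.5 192.8]
coupling top/bottom (np.float64(266.823698005128), np.float64(233.68545986350193)) (np.float64(267.8643744549948), np.float64(251.64443387895034))
180 [100, 110, 106, 78, 15, 20, 26, 25, 27, 26, 21, 20, 41, 165, 226, 255, 84, 93, 91, 23, 26, 27, 28, 27, 25, 23, 80, 208, 197, 193, 170, 163, 123, 128, 129]
182 [126, 127, 132, 90, 17, 27, 23, 22, 26, 19, 21, 20, 19, 90, 235, 231, 63, 91, 93, 21, 27, 28, 31, 29, 28, 28, 49, 123, 117, 112, 120, 121, 122, 129, 130]
184 [122, 168, 242, 31, 17, 20, 20, 21, 18, 15, 10, 11, 41, 165, 118, 113, 67, 92, 91, 30, 26, 26, 27, 29, 23, 26, 59, 123, 121, 117, 125, 131, 128, 126, 124]
186 [132, 123, 124, 126, 120, 60, 25, 31, 91, 210, 255, 126, 111, 111, 119, 123, 54, 94, 92, 39, 25, 28, 29, 26, 27, 28, 62, 126, 125, 144, 139, 110, 101, 106, 133]
188 [101, 159, 255, 202, 121, 194, 192, 229
[... 295 characters left out ...]
 [201, 130, 152, 227, 249, 252, 190, 110, 116, 122, 110, 113, 111, 117, 113, 115, 25, 90, 88, 58, 21, 21, 38, 56, 60, 88, 136, 255, 249, 248, 247, 244, 243, 245, 244]
194 [207, 212, 207, 172, 167, 114, 113, 123, 121, 120, 166, 234, 232, 253, 253, 251, 233, 253, 54, 78, 81, 78, 59, 49, 110, 127, 230, 247, 244, 244, 245, 245, 211, 135, 134]
196 [255, 235, 125, 107, 113, 114, 120, 125, 122, 113, 131, 245, 245, 245, 244, 243, 245, 249, 253, 252, 252, 252, 250, 251, 250, 248, 246, 245, 245, 246, 243, 219, 218, 196, 160]
198 [171, 162, 148, 184, 182, 111, 126, 116, 121, 201, 230, 231, 247, 245, 245, 242, 177, 104, 117, 123, 112, 119, 203, 246, 244, 243, 243, 246, 245, 215, 180, 199, 229, 226, 227]
```

arm_command --deltas '[0,0,40,0,0,0,80,0,0,0,102,0,0,0,102,0,0,0,102,0]'

```text
time: 2.0
ee_pos: [0.5275, 0.3307, 0.0196]
tool_rot: [-0.001, 1.0, 0.001, 0.001]
contact_force: [-0.0, 0.2, 0.8]
grip_width: 0.687
gripper_force: 0.0
```

```bash
python3 - <<'E'
from h import *
b=snap("side","s2.png");s=manip.observe();P=s["ee_pos"];print(P,proj("side",P))
for y in(-.029,.029): print(proj("side",P+[0,y,0]))
B=cv2.resize(b[190:270,220:320],None,fx=7,fy=7,interpolation=cv2.INTER_CUBIC)
cv2.imwrite("pics/c3.png",B)
E
```

```text
[0.52782878 0.33077955 0.02011696] (np.float64(267.80070613224643), np.float64(243.5322023782741))
(np.float64(273.6290213719594), np.float64(248.51887082206608))
(np.float64(262.2176922260504), np.float64(238.75354178457673))
```

View pics/c3.png

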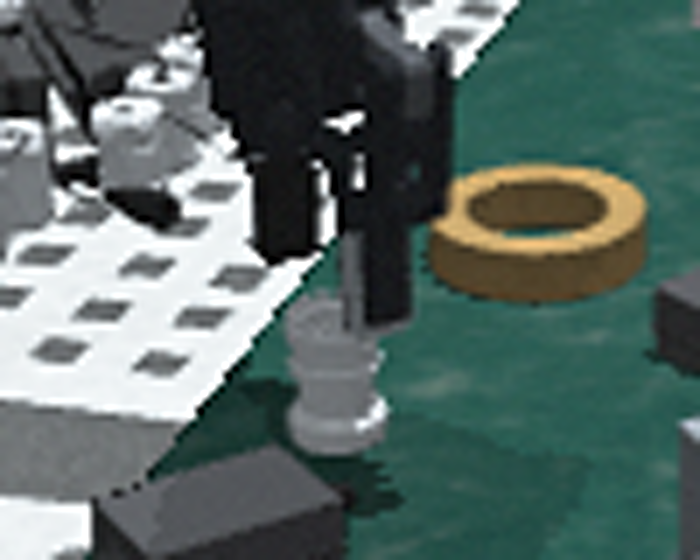

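The near fingertip is at (274,237) and the far one at (260.7,227.4). Both are about 12 px above the projected TCP height, so the tips sit higher than I expected. I'll raise the tool, shut the jaw in the air and check.

arm_command --deltas '[0,0,-50,0,0,0,-100,0,0,0,-100,0,0,0,-100,0,0,0,-100,0,0,0,-100,0,0,0,-100,0,0,0,-100,0]' --jaw 255

```text
time: 2.85
ee_pos: [0.5261, 0.3295, 0.117]
tool_rot: [-0.001, 1.0, -0.0, -0.001]
contact_force: [-0.4, 0.6, 0.8]
grip_width: 0.002
gripper_force: 0.0
```

```bash
python3 - <<'E'
from h import *
b=snap("side","s3.png");s=manip.observe();P=s["ee_pos"];print(P,s["grip_width"],proj("side",P))
for z in (0,.01,.02,.03): print(np.round(proj("side",P+[0,0,z]),1))
g=b.max(2)
for r in range(180,212,2): print(r,g[r,250:285].tolist())
E
```

```text
[0.52619524 0.32955942 0.11709744] 0.0011571071442612133 (np.float64(265.1413965729032), np.float64(204.51335741976067))
[265.1 204.5]
[264.9 200.3]
[264.7 196. ]
[264.4 191.6]
180 [100, 111, 106, 67, 44, 27, 3, 25, 71, 36, 94, 94, 74, 19, 27, 27, 27, 25, 27, 25, 46, 44, 93, 156, 77, 137, 205, 199, 196, 193, 170, 162, 124, 128, 128]
182 [127, 124, 127, 86, 56, 61, 32, 54, 39, 54, 96, 94, 76, 20, 28, 26, 29, 30, 26, 27, 28, 32, 67, 85, 119, 113, 113, 115, 114, 116, 119, 124, 122, 131, 130]
184 [123, 166, 235, 255, 255, 119, 64, 78, 134, 52, 74, 94, 93, 22, 26, 27, 26, 25, 26, 25, 19, 88, 165, 198, 134, 127, 118, 115, 118, 119, 123, 132, 126, 129, 125]
186 [133, 125, 122, 125, 116, 60, 20, 30, 87, 67, 74, 95, 93, 21, 24, 23, 27, 26, 26, 25, 103, 255, 255, 255, 191, 119, 118, 117, 124, 141, 138, 107, 102, 107, 135]
188 [102, 159, 255, 203, 120, 194, 193, 233, 255, 59, 52, 93, 95, 42, 24, 28, 26, 26, 26, 16, 99, 255, 246, 245, 105, 120, 119, 117, 114, 122, 168, 190, 167, 247, 246]
190 [68, 60, 187, 185, 235, 228, 213, 210, 180, 81, 53, 97, 92, 37, 25, 26, 31, 27, 22, 24, 109, 255, 248, 2
[... 1097 characters left out ...]
7, 246, 252, 252]
204 [130, 129, 108, 106, 106, 114, 187, 248, 244, 244, 244, 245, 247, 251, 255, 212, 25, 25, 26, 20, 8, 72, 222, 249, 175, 97, 102, 103, 98, 107, 174, 255, 250, 105, 88]
206 [136, 145, 235, 234, 253, 248, 246, 242, 172, 146, 140, 147, 152, 200, 151, 3, 3, 15, 80, 164, 255, 253, 251, 248, 248, 249, 249, 247, 249, 251, 249, 37, 91, 92, 95]
208 [121, 96, 185, 248, 243, 239, 231, 148, 118, 134, 135, 106, 110, 91, 41, 160, 253, 249, 249, 243, 138, 107, 107, 105, 95, 128, 230, 250, 254, 254, 78, 87, 92, 93, 94]
210 [211, 252, 252, 253, 235, 255, 254, 255, 255, 252, 138, 81, 160, 254, 247, 244, 243, 242, 244, 246, 249, 252, 253, 252, 250, 249, 252, 251, 61, 85, 91, 91, 92, 93, 92]
```

arm_command --deltas '[0,0,0,0,0,0,0,0,0,0,0,0,0,0,40,0,0,0,80,0,0,0,105,0,0,0,110,0,0,0,115,0,0,0,117,0,0,0,117,0]' --jaw 80

```text
time: 3.9
ee_pos: [0.5271, 0.3302, 0.0018]
tool_rot: [-0.001, 1.0, 0.0, 0.001]
contact_force: [0.2, 0.3, 0.7]
grip_width: 0.687
gripper_force: 0.0
```

arm_command --deltas '[0,0,3,0,0,0,6,0,0,0,6,0]'

```text
time: 4.2
ee_pos: [0.5263, 0.3297, -0.0054]
tool_rot: [-0.001, 1.0, -0.0, -0.0]
contact_force: [0.3, -0.3, -0.7]
grip_width: 0.69
gripper_force: 0.0
```

arm_command --deltas '[0,0,3,0,0,0,4,0,0,0,4,0]'

```text
time: 4.5
ee_pos: [0.5263, 0.3296, -0.0096]
tool_rot: [-0.001, 1.0, -0.0, -0.0]
contact_force: [0.5, 0.5, 0.6]
grip_width: 0.684
gripper_force: 0.0
```

```bash
python3 - <<'E'
from h import *
b=snap("side","s4.png");s=manip.observe();P=s["ee_pos"];print(P,s["contact_force"])
B=cv2.resize(b[190:270,220:320],None,fx=7,fy=7,interpolation=cv2.INTER_CUBIC)
cv2.imwrite("pics/c4.png",B)
E
```

```text
[ 0.52635163  0.32966953 -0.00942068] [ 0.08421336 -0.82781133  0.37944854]
```

View pics/c4.png

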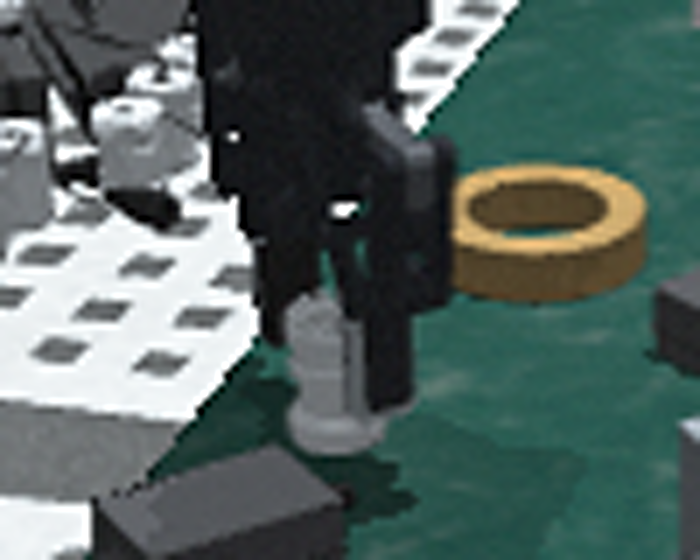

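The tips now sit about 20 mm above the bench, beside the coupling (near tip at (274,248), coupling axis at u≈268). I'll close here.

arm_command --deltas '[-1.5,0,0,0,-1.5,0,0,0,-1.5,0,0,0,-1.5,0,0,0,-1.5,0,0,0]' --jaw 255

```text
time: 5.05
ee_pos: [0.5283, 0.3298, -0.0089]
tool_rot: [-0.001, 1.0, 0.0, 0.0]
contact_force: [0.1, 0.2, 5.3]
grip_width: 0.347
gripper_force: 59.6
```

arm_command --deltas '[0,0,0,0,0,0,-40,0,0,0,-80,0,0,0,-120,0,0,0,-120,0]'

```text
time: 5.55
ee_pos: [0.5305, 0.3314, 0.116]
tool_rot: [-0.001, 1.0, 0.002, 0.003]
contact_force: [0.7, -0.3, -0.2]
grip_width: 0.341
gripper_force: 59.7
```

arm_command --deltas '[0,0,-40,0,-15,-50,-40,8,-26,-98,-40,16,-38,-146,-40,24,-48,-194,-40,32,-58,-242,-40,40,-68,-288,-40,48.5,-75,-321,-40,48.5,-75,-321,-40,48.5,-75,-321,-40,48.5,-75,-321,-40,48.5]'

```text
time: 6.65
ee_pos: [0.6032, 0.0105, 0.1501]
tool_rot: [0.409, 0.913, 0.0, -0.001]
contact_force: [-0.3, 1.4, -0.7]
grip_width: 0.345
gripper_force: 59.6
```

```bash
python3 - <<'E'
from h import *
b=snap("side","s5.png");a=snap("top","t5.png");s=manip.observe();P=s["ee_pos"];print(s["time"],P,s["grip_width"],R(s["tool_rot"]).round(3).tolist())
B=cv2.resize(b[170:330,310:440],None,fx=3.5,fy=3.5,interpolation=cv2.INTER_CUBIC)
A=cv2.resize(a[170:330,330:430],None,fx=3.5,fy=3.5,interpolation=cv2.INTER_CUBIC)
cv2.imwrite("pics/c5.png",np.hstack([B,A[:,:345]]))
E
```

```text
6.75 [0.60330912 0.01068313 0.15035656] 0.3448015720732106 [[-0.666, 0.746, -0.001], [0.746, 0.666, 0.001], [0.001, -0.0, -1.0]]
```

View pics/c5.png

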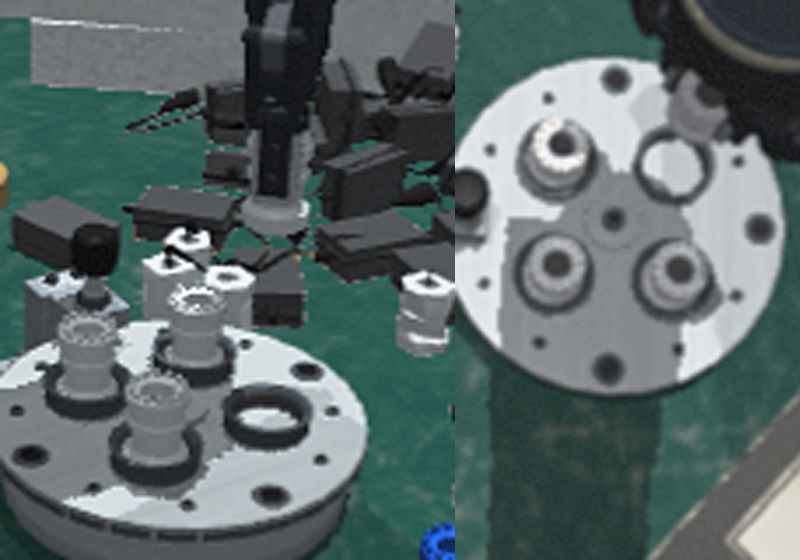

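Side view: the coupling's underside is centred near (388.6,232.3) and the nest mouth at about (386.8,284.8). Top view: the coupling appears at u≈399. Next I check the offset.

```bash
python3 - <<'E'
from h import *
z=.159
N=np.array([.6013,.009]);
print('side cast at',z,plane("side",388.6,232.3,z).round(4),'at nest mouth',plane("side",386.8,284.8,.054).round(4))
for xy in((.6013,.009),(.603,.0105)):print(proj("side",(*xy,z)),proj("side",(*xy,.054)),proj("top",(*xy,z)),proj("top",(*xy,z+.046)))
import cv2
b=cv2.imread("pics/s5.png");a=cv2.imread("pics/t5.png")
for r in (222,225,228,231,233,235,237,239):print(r,b[r,372:406].max(1).tolist())
print()
for r in range(190,214,2):print(r,a[r,384:412].max(1).tolist())
E
```

```text
side cast at 0.159 [0.6037 0.0109 0.159 ] at nest mouth [0.6069 0.0086 0.054 ]
(np.float64(388.2343763811468), np.float64(233.04704558603564)) (np.float64(384.26903259472425), np.float64(285.61554629955083)) (np.float64(401.0814942740536), np.float64(202.5693070923621)) (np.float64(405.5809274791397), np.float64(195.05211837462323))
(np.float64(388.42932576099275), np.float64(232.4881713847583)) (np.float64(384.46359310626315), np.float64(284.9635806048634)) (np.float64(400.193367269446), np.float64(201.67216477128989)) (np.float64(404.6378931783331), np.float64(194.10465228411965))
222 [57, 57, 60, 56, 52, 48, 36, 28, 23, 58, 95, 70, 24, 25, 28, 28, 28, 29, 25, 31, 66, 96, 92, 100, 110, 97, 97, 98, 99, 82, 37, 40, 42, 29]
225 [120, 129, 137, 94, 94, 94, 96, 97, 96, 92, 86, 53, 35, 18, 26, 19, 20, 22, 24, 27, 63, 96, 99, 103, 99, 95, 86, 65, 65, 86, 38, 41, 42, 34]
228 [92, 91, 93, 86, 50, 42, 66, 120, 133, 133, 125, 110, 112, 109, 107, 100, 99, 96, 92, 91, 95, 107, 107, 111, 186, 235, 143, 97, 100, 83, 38, 41, 35, 29]
231 [92, 91, 74, 44, 67, 106, 107, 106, 112, 116, 130, 137, 139, 
[... 1601 characters left out ...]
, 52, 34, 31, 27]
204 [200, 201, 204, 204, 205, 201, 175, 127, 120, 123, 112, 107, 111, 110, 112, 111, 113, 118, 122, 123, 120, 113, 87, 64, 37, 27, 28, 33]
206 [201, 196, 186, 158, 135, 120, 113, 106, 112, 124, 128, 124, 116, 105, 104, 109, 115, 115, 116, 114, 97, 69, 72, 82, 72, 44, 33, 31]
208 [155, 116, 94, 81, 64, 61, 59, 59, 69, 95, 111, 121, 126, 127, 124, 126, 124, 124, 117, 97, 69, 71, 77, 77, 61, 43, 30, 27]
210 [103, 82, 73, 96, 126, 128, 129, 127, 148, 185, 179, 134, 106, 99, 104, 109, 115, 113, 125, 141, 134, 107, 111, 135, 119, 69, 34, 60]
212 [98, 154, 210, 226, 220, 209, 204, 203, 204, 209, 207, 206, 193, 171, 105, 60, 65, 86, 114, 156, 196, 200, 199, 202, 202, 193, 191, 193]
```

arm_command --deltas '[-1.4,-2.8,0,0,-1.4,-2.8,45,0,-1.4,-2.8,85,0,-1.4,-2.8,95,0,-1.4,-2.8,95,0,-1.4,-2.8,95,0]'

```text
time: 7.35
ee_pos: [0.6035, 0.006, 0.0572]
tool_rot: [0.41, 0.912, 0.0, 0.001]
contact_force: [0.2, -0.2, -1.3]
grip_width: 0.344
gripper_force: 59.6
```

```bash
python3 - <<'E'
from h import *
b=snap("side","s6.png");a=snap("top","t6.png");s=manip.observe();P=s["ee_pos"];print(s["time"],P,s["grip_width"],s["contact_force"])
B=cv2.resize(b[230:310,350:425],None,fx=6,fy=6,interpolation=cv2.INTER_CUBIC)
A=cv2.resize(a[180:260,375:425],None,fx=6,fy=6,interpolation=cv2.INTER_CUBIC)
cv2.imwrite("pics/c6.png",np.hstack([B,A]))
E
```

```text
7.45 [0.6038353  0.00600468 0.05766741] 0.34163957193737504 [ 0.69865682 -0.72464394 -0.87370315]
```

View pics/c6.png

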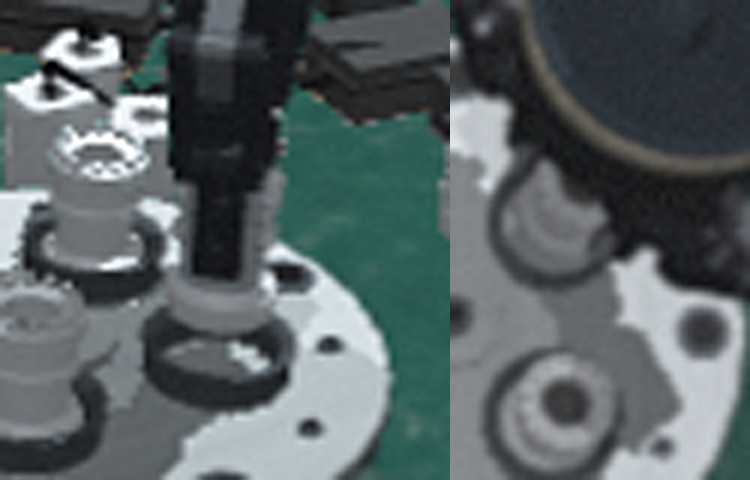

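The side view shows the coupling centred laterally over the ring (221 against 220 in the crop). Depth is uncertain, so I'll check edge profiles numerically in the top image.

```bash
python3 - <<'E'
from h import *
a0=cv2.imread("pics/top0.png").max(2);a=cv2.imread("pics/t6.png").max(2)
print("t0 nest");
for r in range(202,234,2):print(r,a0[r,378:408].tolist())
print("t6")
for r in range(202,234,2):print(r,a[r,378:408].tolist())
def fit(img,thr,cx,cy):
    m=((img<thr)).astype(np.uint8);m2=np.zeros_like(m);cv2.circle(m2,(cx,cy),16,1,-1);m=m*m2
    c,_=cv2.findContours(m,cv2.RETR_CCOMP,cv2.CHAIN_APPROX_NONE)
    return [cv2.fitEllipse(k) for k in c if len(k)>30]
print(fit(a0,150,392,217))
for z in(.065,.111): print(z,proj("top",(.6013,.009,z)))
E
```

```text
t0 nest
202 [204, 206, 209, 209, 204, 205, 204, 208, 205, 206, 208, 209, 208, 206, 209, 208, 199, 192, 197, 206, 208, 208, 207, 209, 206, 207, 206, 206, 205, 204]
204 [205, 206, 207, 208, 204, 203, 210, 209, 206, 207, 211, 203, 203, 201, 200, 201, 203, 209, 211, 210, 207, 209, 209, 208, 206, 207, 206, 206, 205, 203]
206 [206, 205, 209, 208, 206, 204, 206, 201, 190, 162, 135, 119, 114, 114, 110, 105, 113, 129, 142, 155, 181, 205, 211, 208, 209, 207, 208, 207, 205, 206]
208 [207, 204, 208, 210, 206, 191, 154, 117, 95, 81, 62, 60, 55, 49, 48, 49, 51, 59, 73, 87, 105, 128, 164, 197, 210, 209, 208, 206, 206, 202]
210 [204, 206, 211, 203, 169, 123, 93, 72, 62, 86, 120, 135, 135, 137, 157, 188, 183, 126, 74, 46, 55, 72, 95, 131, 172, 200, 211, 207, 207, 204]
212 [207, 210, 210, 189, 127, 85, 87, 134, 187, 203, 215, 214, 207, 208, 211, 211, 212, 211, 202, 177, 113, 59, 63, 86, 115, 156, 200, 210, 206, 203]
214 [208, 209, 197, 142, 96, 104, 165, 203, 208, 209, 209, 205, 207, 207, 206, 205, 208, 209, 215, 209, 187, 121, 62, 66, 92, 130, 173, 206, 209, 208]
216 [209, 199, 152, 105, 90, 129, 198
[... 3230 characters left out ...]
 104, 106, 111, 142, 194, 208, 208, 205, 200]
230 [106, 131, 137, 133, 136, 131, 134, 134, 137, 139, 140, 132, 115, 105, 105, 105, 110, 107, 106, 106, 106, 109, 106, 104, 108, 145, 197, 210, 203, 201]
232 [95, 127, 136, 133, 133, 126, 133, 135, 135, 136, 139, 138, 137, 130, 113, 105, 107, 105, 105, 106, 106, 107, 105, 102, 119, 160, 203, 211, 205, 204]
[((391.76861572265625, 217.1681671142578), (22.615249633789062, 23.615392684936523), 34.8021125793457), ((391.6807556152344, 217.4516143798828), (16.0324649810791, 17.782358169555664), 115.31240844726562)]
0.065 (np.float64(393.2940727139538), np.float64(215.57250627021023))
0.111 (np.float64(396.8942857833547), np.float64(209.56211495187446))
```

arm_command --deltas '[-1,0,0,0,-1,0,5,0,-1,0,9,0,-1,0,12,0,-1,0,14,0,-1,0,15,0,-1,0,15,0]'

```text
time: 8.15
ee_pos: [0.603, 0.0052, 0.0405]
tool_rot: [0.41, 0.912, -0.0, -0.0]
contact_force: [-0.3, -0.6, -0.5]
grip_width: 0.343
gripper_force: 59.6
```

arm_command --deltas '[0,0,2,0,0,0,4,0,0,0,6,0,0,0,6,0]'

```text
time: 8.55
ee_pos: [0.6029, 0.0053, 0.0344]
tool_rot: [0.41, 0.912, -0.0, -0.0]
contact_force: [-0.7, 1.0, -0.1]
grip_width: 0.345
gripper_force: 59.6
```

arm_command --deltas '[0,0,1,0,0,0,2,0,0,0,2,0]'

```text
time: 8.85
ee_pos: [0.6033, 0.0052, 0.0331]
tool_rot: [0.41, 0.912, 0.0, 0.0]
contact_force: [-1.6, -0.5, 4.0]
grip_width: 0.343
gripper_force: 60.1
```

arm_command --deltas '[0,0,0,0,0,0,0,0,0,0,0,0,0,0,0,0,0,0,0,0,0,0,-25,0,0,0,-50,0,0,0,-90,0,0,0,-120,0,0,0,-120,0]' --jaw 80

```text
time: 9.85
ee_pos: [0.6056, 0.005, 0.157]
tool_rot: [0.41, 0.912, 0.002, 0.003]
contact_force: [0.6, 0.8, -0.5]
grip_width: 0.69
gripper_force: 0.0
```

```bash
python3 - <<'E'
from h import *
b=snap("side","s7.png");s=manip.observe();print(s["time"],s["ee_pos"],s["contact_force"],s["grip_width"],s["joints"].round(2),R(s["tool_rot"]).round(3).tolist())
B=cv2.resize(b[200:330,300:430],None,fx=4.5,fy=4.5,interpolation=cv2.INTER_CUBIC)
cv2.imwrite("pics/c7.png",B)
E
```

```text
9.9 [0.60439713 0.00522126 0.15477047] [ 0.02279748 -0.78690973 -0.9385116 ] 0.6879592535583037 [-0.22  0.52  0.21  1.71 -0.13  0.92  0.77] [[-0.664, 0.747, 0.004], [0.747, 0.664, 0.0], [-0.002, 0.003, -1.0]]
```

View pics/c7.png

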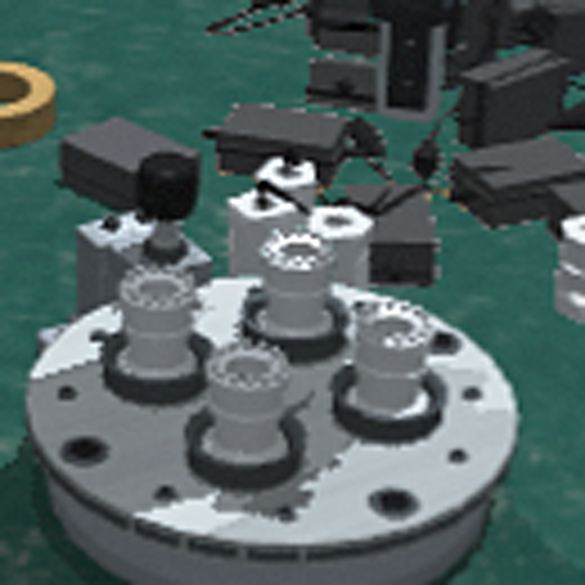

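Side view: the coupling stands upright in its nest, rim near (387,273), at the same height in its ring as its neighbours. The knob is at (337,241). Now moving above the knob.

arm_command --deltas '[40,22,0,8,80,44,0,16,110,61,0,24,110,61,0,32,110,61,0,40,110,61,0,45,110,61,0,45,110,61,0,45,110,61,0,45]'

```text
time: 10.8
ee_pos: [0.5754, 0.1278, 0.1522]
tool_rot: [0.727, 0.687, -0.0, -0.0]
contact_force: [-0.1, 1.1, -0.5]
grip_width: 0.684
gripper_force: 0.0
```

```bash
python3 - <<'E'
from h import *
b=snap("side","s8.png");s=manip.observe();print(s["time"],s["ee_pos"],s["contact_force"],R(s["tool_rot"]).round(3).tolist())
P=s["ee_pos"];print(proj("side",P+[0,0,.025]),proj("side",(P[0],P[1],.112)),proj("side",(P[0],P[1],.1)))
g=b.max(2)
for r in range(190,256,3):print(r,' '.join("%3d"%v for v in g[r,318:362:1]))
E
```

```text
10.85 [0.57552096 0.12776292 0.15240875] [ 0.88670969 -0.31768839  0.55441239] [[0.057, 0.998, -0.0], [0.998, -0.057, -0.0], [-0.0, -0.0, -1.0]]
(np.float64(336.2570546238136), np.float64(203.67336363551084)) (np.float64(335.7104151756477), np.float64(235.50810812805585)) (np.float64(335.61298773435504), np.float64(241.11975396453036))
190  27  28  30  54  93  94  85  65 135 123 119 123 124 124 122 121 121 116 111 114 121 123 120 119 118 122 124 122 109  33  14  23  24  15  18  24  60 101  96  25  69 121 119 122
193  29  28  30  55  92  95  85  58 118 116 117 119 128 123 120 125 125 118 118 121 116 121 119 122 120 123 123 123 114  31  22  19  20  20  22  33  69  94  73  63 125 123 124 122
196  25  28  27  55  95  94  84  52  99  96  95  95  94  96  93  96  96  94  93  92  94  89  90  88  88  89  92  91  98  92  17  19  19  18  21  28  76 102 111 144 127 116  72  55
199  30  26  29  54  94  94  87  48  95  95  95  95  93  95  92  98  95  95  94  97  95  95  94  93  94  97  99  98 104 102  99  98  97  76  55  70 102 106 114  39  40  38  33  30
202  38  26  28  64  93  93  84  52  97  9
[... 2497 characters left out ...]
  43  38  44  42  40  41  33  33  25  20  18  15  14  17  19  14  19  22  21  22  17  46 108 108 102  96  96  96 138 250 255 253 249 244 175  51  21  94 195 252
247  88  89  94  94 102 110 111  89  81 103 141 182  75  64  20  12  16   8  16  15  10  14  17  25  58  88  95  95  98 104 115 125 121 124 128 152 226 253 254 255 255 255 252 229
250 121 117 117 120 119  36  39  37  66 128 120 159 246 169 253 119  96  91  93  89  89  84  81  97  97 101 103 101 100  97  95  98 101 115 114 113 113 113 117 116 118 120 123 130
253  73  73 100 116 118 119 112 113 113 113 113 115 115 113  75  72 106  99  95  97  97  95  67  86 103  99  99 102 102 105 110 120 131 133 111 112 114 118 120 115 120 155 173 169
```

arm_command --deltas '[0,1,40,0,0,1,65,0,0,1,80,0,0,1,88,0,0,1,92,0,0,1,94,0,0,1,94,0]'

```text
time: 11.55
ee_pos: [0.577, 0.1279, 0.0592]
tool_rot: [0.728, 0.686, 0.0, 0.0]
contact_force: [0.0, -0.0, 0.7]
grip_width: 0.687
gripper_force: 0.0
```

```bash
python3 - <<'E'
from h import *
b=snap("side","s9.png");s=manip.observe();print(s["time"],s["ee_pos"],s["contact_force"])
g=b.max(2)
for r in range(228,262,2):print(r,' '.join("%3d"%v for v in g[r,318:362:1]))
E
```

```text
11.6 [0.57709182 0.12799022 0.05935613] [0.06963358 0.21737833 0.8746893 ]
228  24  28  28  26  26  25  24  29  53 111 106 107 105 100  99  97  98  96  98  97  97  96  93  95  92  96 102 106  95  20  18  22  23  24  19  58  98  89  20  48  94  93  93  92
230  27  24  32  25  27  28  26  44  92 108 105 105 106 107 104 106 107 106  99  99  97  96  94  96  95  94  92  61  24  18  19  21  22  25  25  56  97  88  25  51  82  84  97  95
232  26  25  25  29  27  22  44  94 110 106 104 107 106 107 105 106 105 107 111 108 110 108  99  97  90  90  93  93  71  17  22  21  24  16  24  57  99  89  26  45  43  44  43  40
234  26  23  24  35  70 102 100  72  71 107 104 106 108 108 103  53  14  14  12  16  10  16  52  92 109  80  68  93  70  18  21  22  20  21  19  57  96  78  27  40  18  15  24  35
236  28  28  21  38  79  94  92  74  74 110 107 110 100  30  14  19  16  19  19  11  22  20  20  16  18  32  73  99  72  21  23  23  19  19  35  77 102  77  31  55  81 195 255 255
238  29  27  24  38  80  96  92  70  27  38  45  58  30  17  16  19  15  26  27  26  28  18  23  18  16  23  71  98  73  18  
[... 1334 characters left out ...]
 108  95  97 115 117 117 111  85  84  71  38  54  85  97 101 100  95  84  51  51  78  95 110 103 103 104 105 106 115 134 111 113 114 117 116 115 142 210 219 249
256  71  75  73  75  77  74  72  78  84  89  86  87  88  81  42  39  41  41  44  42  45  42  39  55  88  82  85  87  92  99 109 116 121 116 114 116 115 115 117 120 164 202 145 196
258  71  73  74  73  75  76  71  72  72  73  76  83  85  89  84  93 108  47  65  94  53  69  90 109 171 160 139 107  87  90  94  93  98 115 115 114 115 115 117 111 103 122 163 194
260  74  73  71  75  77  77  76  70  68  95 176 196  99 131 191 183 152 224 118 131 179 138 165  98 119  78  84  84  83  95  92  93  98 114 113 113 114 114 112 112 114 112 114 113
```

arm_command --deltas '[0,0,3,0,0,0,3,0,0,0,3,0,0,0,3,0,0,0,3,0,0,0,3,0,0,0,3,0]' --jaw 255

```text
time: 12.3
ee_pos: [0.5789, 0.1279, 0.0565]
tool_rot: [0.728, 0.686, 0.002, 0.001]
contact_force: [5.7, -0.2, -0.1]
grip_width: 0.266
gripper_force: 58.8
```

arm_command --deltas '[0,1,-2,0,0,1,-4,0,0,1,-6,0,0,1,-8,0,0,1,-10,0,0,1,-12,0,0,1,-13,0,0,1,-14,0,0,1,-14,0,0,1,-14,0]'

```text
time: 13.3
ee_pos: [0.5788, 0.1279, 0.0691]
tool_rot: [0.728, 0.686, 0.0, 0.001]
contact_force: [9.3, 0.8, -14.6]
grip_width: 0.265
gripper_force: 59.3
```

arm_command --deltas '[0,-2,-1,0,0,-2,-2,0,0,-2,-3,0,0,-2,-3,0,0,-2,-3,0]'

```text
time: 13.8
ee_pos: [0.5788, 0.1279, 0.0717]
tool_rot: [0.728, 0.686, 0.002, 0.002]
contact_force: [17.6, 0.0, -25.9]
grip_width: 0.258
gripper_force: 61.2
```

arm_command --deltas '[0,1.5,0,0,0,3,0.3,0,0,3,0.3,0,0,3,0.3,0,0,3,0.3,0,0,3,0.3,0,0,3,0.3,0,0,3,0.3,0]'

```text
time: 14.6
ee_pos: [0.5788, 0.1279, 0.0714]
tool_rot: [0.728, 0.686, -0.0, 0.0]
contact_force: [6.6, 0.5, -16.0]
grip_width: 0.268
gripper_force: 62.2
```

arm_command --deltas '[0,0,0,0,0,0,0,0,0,0,0,0,0,0,0,0,0,0,0,0,0,0,0,0,0,0,0,0,0,0,0,0,0,0,0,0,0,0,0,0]'

```text
time: 15.6
ee_pos: [0.5788, 0.1279, 0.0714]
tool_rot: [0.728, 0.686, -0.0, 0.0]
contact_force: [6.6, -0.0, -15.3]
grip_width: 0.267
gripper_force: 62.2
```

```bash
python3 - <<'E'
from h import *
b=snap("side","s10.png");s=manip.observe();print(s["time"],s["ee_pos"],s["contact_force"],s["gripper_force"],s["grip_width"])
b0=cv2.imread("pics/s7.png");d=cv2.absdiff(b,b0).max(2)
print('coupling regions diff',[int(np.median(d[r:r+12,c:c+10])) for r,c in((265,382),(255,361),(263,331),(281,350))])
g=b.max(2)
for r in range(222,256,2):print(r,' '.join("%3d"%v for v in g[r,318:358:1]))
E
```

```text
15.65 [0.57871133 0.12783333 0.07134426] [  5.91736775   0.29257848 -15.96576815] 62.16992457106244 0.26410645720228065
coupling regions diff [7, 2, 4, 3]
222  25  20  29  31  32  25  25  26  24  28  26  28  29  24  27  27  32  72  97  98 101  94  13  21  24  26  27  25  25  29  29  25  26  41  83  94  92  95  96  98
224  77  36  26  23  27  26  28  30  23  28  24  24  25  28  27  24  44  90 105 103 108  99  20  20  22  19  28  54  84 111  62  18  47  97  89  92  93  92  90  93
226  97  97  89  37  23  26  27  21  28  28  29  24  28  20  25  27  58  99  77  79  77  77  21  19  24  22  22  26  52  98  87  20  44  93  92  92  93  90  91  91
228 113 105 106 108 109 108  83  19  24  26  29  25  30  49  76 108  94  14  18  16  17  22  21  17  22  18  14  23  57 100  91  26  57  95  93  93  92  90  93  91
230 106 106 104 105 109 102  61  24  26  24  26  23  34  69  93  96  89  17  18  22  18  15  22  19  16  15  22  20  57  95  69  25  39  38  38  36  41  54  56  72
232 108 108 107 105 107 102  56  21  26  23  28  24  32  67  92  93  90  18  28  30  26  24  15  16  16  17  20  33  67  93  
[... 1142 characters left out ...]
 106 110 114 114 133 163 239 249 242 184 143
248  89  91  95  99  95  61  29  47 132 229 153 223  53  38  42  59 104  88  90  86  86  65  51  89  89  99  97  96  95 100 106 108 110 121 124 128 141 176 198 193
250 119 117 115 124 120  40  43  40  68 133 129 125 132 135 132 119  92  84  90  91  89  93  84  95  99 100 104 103 100  96  95  98  99 116 117 113 115 113 115 116
252  76 103 115 118 120 119 127 124 122 121 119 113 115 115 112  96  91  88  90  88  90  98 100  93 101  97  97 100 102 103 105 105 109 133 114 114 116 117 117 119
254  72  71  74  98 107  95  96 113 117 114 117 117 112  69  42  54  82  97 102 102  93  85  53  50  78  95 105 104 104 108 104 108 116 133 113 111 114 116 116 115
```

```bash
python3 -c "
from cell import manip
print(manip.close_job())"
```

```text
the job is handed in; nothing more can be done
None
```

The coupling stands upright and fully down in the empty nest, and the job was handed in with the gripper still holding the knob about 15 mm up, at the end of its travel; the judged result was not shown to me.

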